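Rack a fresh mortar prism one spacer's width from its neighbour

ROBOT

A 6-joint arm with a two-finger parallel gripper is mounted at the origin on the work surface. World frame = base frame: x ahead of the robot, y to its left, z up, the work surface at z = 0. Lengths are in m, angles in degrees, forces in N, time in s.
With the tool pointing down it reaches from about 0.4 to 0.825 m from the base axis. Payload 7 kg.
Tool frame: the origin (TCP) lies on the centre line of the jaws, within the pads' length; the fingertips stand 22 mm ahead of it and the grasp point (between the pads) lies 3 mm ahead of it; z points along the fingers, y is the line along which they close (so a half turn about z gives the same grasp; the last joint's range is limited). The gripper opens to 88 mm and grips with 3 to 60 N. Pads are 19 mm wide; open, the fingers measure 130 mm over their backs; the gripper's body (78 mm by 193 mm) begins 47 mm behind the grasp point.
Start: joints at [-53.05, 20.546, 0.682, 0, -70.136, -16.507], TCP at [0.236, -0.632, 0.249] pointing down, gripper open.
Joint ranges: [-176.03, 176.03], [-82.01, 121.73], [-58.28, 71.71], [-173.87, 95.51], [-174.79, -0.11], [-173.66, 173.66]. Speed limits (degrees/s): [136.94, 136.94, 172.46, 180, 180, 180].

INTERFACE

Orientations are given as [roll, pitch, yaw] about the fixed x, y, z axes, in that order (R = Rz(yaw) Ry(pitch) Rx(roll)).
In Python, from plant import get_state, cams, r gives the robot as it stands.
- The arm moves only by the tool apply_moves, never from a script. Its argument "targets" is a list of rows, each an object with "dp": the shift along the world's x, y, z in m, a list of three; "yaw": the turn about the world's z in degrees. In form: [{"dp": [x, y, z], "yaw": yaw}, ...]. A call has 1 to 20 rows; each row is the pose to reach, as a shift and turn from the pose commanded when the call began; what a row does not reach only later rows make up. A row lasts 1/12 s, in which the tool goes at most 41.7 mm and 7.16 degrees, less where a joint would pass 70% of its speed; a pose out of reach is approached as far as the arm can. A call with a gripper value outside its range is refused whole. "grip" is the gripper command: -1 is fully open, 1 is shut, values between are in proportion, set as the call begins (left out, the last holds). The fingers move at their own pace and stop on an object; "squeeze" is the grip in N (left out, the last holds). Time passes only in rows, so rows that repeat a pose let the fingers close. It gives the time, the measured TCP pose, the force, the opening and the grip force at its end, in the units of the state.
- get_state(): the state, without advancing time (a new reading comes with each control period).
- cams.capture(name): name is "scene" or "top" or "wrist"; returns a dict with "image" (480x640x3 uint8, red, green, blue), "range_z" (480x640 float32, m along the optical axis (not along the pixel's ray), 0 where there is no reading), "fx", "fy", "cx", "cy" (pixels), "k1" (the pictures are not rectified: a ray, as slopes to the right and down, at radius r is drawn at 1 + k1 r^2 times it, then the intrinsics apply), "R" (3x3) and "t" (3): a world point X has camera coordinates R X + t; the wrist camera has in their place "T_tool_cam" (4x4, takes a point from camera to tool coordinates, whose origin is the TCP and whose axes are the flange's). Camera axes: x right, y down, z forward; pixel columns grow to the right and rows downward; lengths in m; the calibration is good to about 2 mm. A picture is of the moment at which its call begins: read the wrist's pose just before it.
- r.close_job(): hands the job in; it is judged then, once.
The state is a dict: "time_s": time; "joints": joint angles; "qd": joint speeds; "joint_torque": joint torques, N m; "tcp_pos": TCP position; "eef_rot": TCP orientation; "contact_force": force on the tool from outside, world axes, zero at the start; "moment": the same for the moment, N m; "gripper_width": finger opening in m; "gripper_force": force on a finger pad.
Only numpy, scipy, OpenCV 4.12 (cv2) and the standard library are available. Lean on these libraries where they do the work, as an engineer would, in place of code of your own. Each camera call takes 0.05 s, during which the arm holds its last target. There are 200 camera calls.

TASK

Step the wooden spacer along the curing rack: lift it out from between the two cured prisms and stand it on the two rails close against the mould side of the nearer one, then let go of it. Slide the fresh prism (it is weak, so never lift it) off the mould base onto the rails until it sits snug and square against the spacer, without shifting the cured prisms, so that the new gap equals the old one. Then lift the spacer out, put it in the steel tray, and leave everything else on the bench alone.

Things in the scene. Friction and masses are not known exactly. Their poses are not given: they have to be found in the camera images.
- rack: Fixed steel curing rack: two level rails, flat bars 6 mm wide, parallel to the rack's y axis, centred at rack x = -55 and +55 mm, their top 50 mm above the bench; open between them. Origin on the bench midway between the rails. Rails run from rack y = -60 mm (against the mould base) to +180 mm; a stop bar stands 18 mm above the rails across the y = +177 mm end.
- mould: Fixed aluminium base of the opened mould, 212 mm (its x) by 70 mm (its y), flat top 51 mm above the bench, i.e. 1 mm above the rails, butted against the rack's -y end. Origin on the bench under its centre; its axes are parallel to the rack's.
- prism_fresh: Fresh mortar prism, dark rose, lying on the mould base: 160 mm long (its x, roughly across the rails), 40 mm wide (its y), 40 mm high, about 0.54 kg, it slides with a few newtons. Origin: centre of its underside. Its +y side faces the rack.
- prism_last: Cured mortar prism, pale rose, same size and mass, the one nearer to the mould, lying loose across the rails. Origin: centre of its underside; x along its length, +y away from the mould. Only its own friction (a few newtons) holds it.
- prism_first: Cured mortar prism, pale rose, same size and mass, farther from the mould, lying loose across the rails; its centre is 56.5 mm from prism_last's. Origin and axes as prism_last.
- spacer: Loose beech spacer: a blade 140 mm long (its x) by 16 mm thick (its y) by 38 mm high, with an upright grip in its middle, 30 mm (x) by 16 mm (y), from 38 to 88 mm above the underside, standing well clear of the 40 mm high prisms. Origin: centre of its underside. About 90 g. It starts on the rails between prism_first and prism_last with a quarter of a millimetre of play on each side.
- tray: Fixed open stainless tray, 210 mm (its x) by 120 mm (its y), 22 mm high, walls and floor 3 mm. Origin on the bench under its centre.
- mould_frame: Aluminium frame taken off the mould, 212 by 70 by 40 mm with an open middle. Bystander, loose; leave alone. Origin: centre of its underside.
- beaker: Steel beaker, 64 mm across, 95 mm high. Bystander, loose; leave alone. Origin: centre of its underside.
- pigment: Small jar of magenta pigment, 56 mm across, 75 mm high. Bystander, loose; leave alone. Origin: centre of its underside.
- bowl: Lime-green bowl, 124 mm across, 55 mm high. Bystander, loose; leave alone. Origin: centre of its underside.
- spatula: Spatula, 200 mm long. Bystander, loose; leave alone. Origin: centre of its underside.
- mallet: Rubber mallet, 240 mm long. Bystander, loose; leave alone. Origin: centre of its underside.
- brush: Brush, 180 mm long. Bystander, loose; leave alone. Origin: centre of its underside.
Not all that is in view belongs to the job. What is shaped like the tray but green is not meant.

How it is judged (in metres and radians):
On the way, in this order (a step that is already met when the one before it is completed fails the run):
1. the spacer stands released on both rails, close against the mould side of the nearer cured prism (height (world z) of spacer between 0.047 and 0.053 m and angle between spacer's own z axis and vertical below 0.08 rad and y of spacer in the frame of prism_last between -0.037 and -0.0265 m and x of spacer in the frame of rack between -0.014 and 0.014 m and contact force between the fingers and spacer below 0.3 N), for 0.3 s.
2. the fresh prism has been slid onto the rails, square and snug against the standing spacer (y of prism_fresh in the frame of prism_last between -0.0595 and -0.0525 m and angle between the x axis of prism_fresh and the x axis of prism_last, either way round below 0.05 rad and height (world z) of spacer between 0.047 and 0.053 m and angle between spacer's own z axis and vertical below 0.08 rad and y of spacer in the frame of prism_last between -0.037 and -0.0265 m and x of spacer in the frame of rack between -0.014 and 0.014 m), for 0.2 s.
At the end, for the whole second after the job is handed in: All prisms rest on the rails; new gap 16 mm (+-3.5), square to 0.05 rad, fresh one within 20 mm of the rack's middle line; cured pair parallel to 0.05 rad, pitch 56.5 mm (+-4), each within 10 mm of its start; spacer in the tray; all at rest (y of prism_fresh in the frame of prism_last between -0.0595 and -0.0525 m and angle between the x axis of prism_fresh and the x axis of prism_last, either way round below 0.05 rad and height (world z) of prism_fresh between 0.047 and 0.053 m and height (world z) of prism_last between 0.047 and 0.053 m and height (world z) of prism_first between 0.047 and 0.053 m and angle between prism_fresh's own z axis and vertical below 0.04 rad and x of prism_fresh in the frame of rack between -0.02 and 0.02 m and y of prism_last in the frame of prism_first between -0.0605 and -0.0525 m and angle between the x axis of prism_last and the x axis of prism_first, either way round below 0.05 rad and distance of each of prism_last, prism_first from where it was at the start of the episode below 0.01 m and x of spacer in the frame of tray between -0.08 and 0.08 m and y of spacer in the frame of tray between -0.05 and 0.05 m and height (world z) of spacer below 0.03 m and linear speed of each of prism_fresh, prism_last, prism_first, spacer below 0.01 m/s); the robot touches nothing.
It fails at once if the fresh prism is lifted (more than 12 mm) or tipped (height (world z) of prism_fresh above 0.063 m or angle between prism_fresh's own z axis and vertical above 0.2 rad).
It fails at once if a prism falls off the rails or the mould (height (world z) of any of prism_fresh, prism_last, prism_first below 0.035 m).
It fails at once if a bystander is shifted by more than 30 mm (distance of any of mould_frame, beaker, pigment, bowl, spatula, mallet, brush from where it was at the start of the episode above 0.03 m).
It also fails if it takes over 64 s, if anything falls off the work surface, if the arm or the gripper's body presses on something with over 40 N, if the wrist force passes 120 N, or if a joint passes its speed limit or range.

## Working session

There is one attempt and no reset: what is moved stays moved. The work goes in short steps, Python scripts to look and compute and a tool call to move; the robot and the scene stay as the last step left them, time stands still between calls to the robot, and variables do not carry over. Pictures are saved under pics/ and viewed, at most 10 in all, crops included, and the job is handed in when it is done.

Besides the shell and the picture viewer there is one more tool, called after ">>>" by a JSON object that holds its "method" and its "body", one argument or row to a line. apply_moves: Moves the arm, as the interface text tells. Its arguments: {"type":"object","properties":{"targets":{"type":"array","items":{"type":"object","properties":{"dp":{"type":"array","items":{"type":"number"}},"yaw":{"type":"number"}}}},"grip":{"type":"number"},"squeeze":{"type":"number"}},"required":["targets"]}

```bash
ls; mkdir -p pics
cat > h.py <<'E'
import numpy as np, cv2
from plant import get_state, cams, r
def cap(n):
    c=cams.capture(n); return c
def world(c,u,v,z=None):
    """pixels -> world points, by range if z None, else plane height z"""
    u=np.atleast_1d(u).astype(float); v=np.atleast_1d(v).astype(float)
    xd=(u-c['cx'])/c['fx']; yd=(v-c['cy'])/c['fy']; x,y=xd.copy(),yd.copy()
    for _ in range(10):
        s=1+c['k1']*(x*x+y*y); x=xd/s; y=yd/s
    d=np.stack([x,y,np.ones_like(x)],1)
    R=np.array(c['R']); t=np.array(c['t']); o=-R.T@t
    if z is None:
        k=c['range_z'][np.clip(v.round().astype(int),0,479),np.clip(u.round().astype(int),0,639)]
    else: k=(z-o[2])/(d@R)[:,2]
    return o+k[:,None]*(d@R)
def save(c,n): cv2.imwrite('pics/'+n,cv2.cvtColor(c['image'],cv2.COLOR_RGB2BGR))
E
python3 - <<'E'
from h import *
for n in('top','scene'):
    c=cap(n); save(c,n+'0.png'); np.savez(n+'0.npz',**c)
    print(n,c['fx'],c['k1'],-np.array(c['R']).T@np.array(c['t']))
print(get_state())
E
```

```text
pics
top 613.6948030668232 -0.16191018875474736 [0.40244683 0.08379538 1.72038263]
scene 536.2549224281798 -0.07710238592908562 [ 1.25734081 -0.7798711   0.96896971]
{'time_s': 0.1, 'joints': array([-5.30507857e+01,  2.05861008e+01,  6.40010261e-01, -1.73800572e-02,
       -7.01351020e+01, -1.65049730e+01]), 'qd': array([ 0.06091021, -0.02594651,  0.21775531,  0.10708812,  0.01723443,
       -0.0634044 ]), 'joint_torque': array([-2.53629754e-03, -5.84164274e+01,  2.93748200e+01,  7.01565519e+00,
        1.00851417e-02, -4.03062415e-05]), 'tcp_pos': array([ 0.23559504, -0.63213146,  0.24773886]), 'eef_rot': array([ 1.79917511e+02, -7.40260776e-03, -1.59561671e+02]), 'contact_force': array([ 0.26504993, -0.56514181,  0.33476521]), 'moment': array([ 0.02364314, -0.03576685,  0.00563642]), 'gripper_force': 0.0, 'gripper_width': 0.08715074957786617}
```

View pics/top0.png

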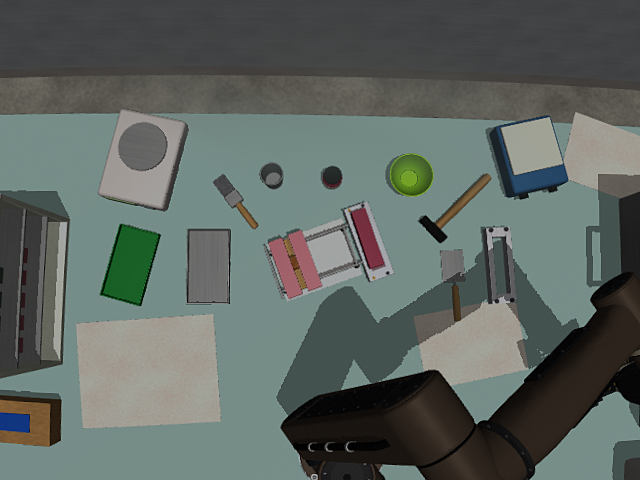

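View pics/scene0.png

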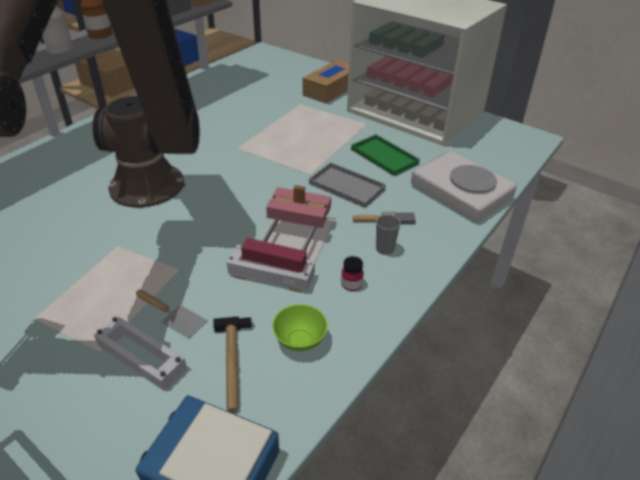

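The top view shows the cured prisms at about (280,265) and (305,260), with the spacer between them and its grip near (294,250). The fresh prism is at (368,237) and the steel tray at (208,265), with the green decoy at (130,263). The scene view agrees.

```bash
cat > m.py <<'E'
from h import *
def rect(P):
    (c,s,a)=cv2.minAreaRect((P[:,:2]*1000).astype(np.float32)); 
    if s[0]<s[1]: s=s[::-1]; a+=90
    return np.round(c,1),np.round(s,1),round((a+90)%180-90,2)
def pts(c,mask,z=None):
    v,u=np.nonzero(mask); return world(c,u,v,z)
def segs(c):
    hsv=cv2.cvtColor(c['image'],cv2.COLOR_RGB2HSV).astype(int); H,S,V=hsv[...,0],hsv[...,1],hsv[...,2]
    rose=((H<6)|(H>165))&(S>60)
    out={}
    W=pts(c,np.ones(H.shape,bool)).reshape(480,640,3)
    return H,S,V,rose,W
E
python3 - <<'E'
from m import *
for n in('top','scene'):
    c=dict(np.load(n+'0.npz')); H,S,V,rose,W=segs(c)
    print(n)
    for nm,mk in(('rose',rose),('grey',(S<40)&(V>60))):
        k,l,st,ce=cv2.connectedComponentsWithStats(mk.astype(np.uint8),connectivity=4)
        for i in range(1,k):
            if st[i,4]>150 and st[i,4]<9000:
                m=l==i; Z=W[m]
                print(nm,st[i,:5],ce[i].round(),'HSV',[int(np.median(q[m])) for q in(H,S,V)],'zmed',np.percentile(Z[:,2],[5,50,95]).round(4),rect(pts(c,m,float(np.median(Z[:,2])))))
    k=W[...,2]; 
    b=(k>0.115)&(k<0.16)&(W[...,0]>.2)&(W[...,0]<.8)&(W[...,1]>0)&(W[...,1]<.5)
    v,u=np.nonzero(b); print('tall',len(v),np.c_[u,v,W[b]*1000].round()[:40:3].tolist())
c=dict(np.load('top0.npz'))
im=cv2.resize(c['image'][190:310,175:405],None,fx=3.4,fy=3.4,interpolation=cv2.INTER_CUBIC);cv2.imwrite('pics/topc.png',im[:,:,::-1])
E
```

```text
top
rose [351 208  34  62 976] [367. 239.] HSV [173, 152, 117] zmed [0.0545 0.0898 0.0964] (array([578. , -54.7]), array([165.5,  42.8]), 19.39)
rose [288 230  34  61 886] [304. 260.] HSV [176, 100, 160] zmed [0.0829 0.0897 0.0962] (array([518.1, 111.8]), array([160.1,  40.1]), 21.46)
rose [268 238  34  61 893] [285. 268.] HSV [176, 100, 160] zmed [0.0824 0.0894 0.0959] (array([496.6, 163.5]), array([159.7,  40.3]), 21.44)
grey [259 161  25  25 294] [272. 174.] HSV [75, 6, 103] zmed [-0.0025  0.0069  0.0979] (array([770. , 212.5]), array([68.6, 67.2]), -16.64)
grey [213 174  31  34 449] [228. 191.] HSV [105, 10, 76] zmed [0.0092 0.0176 0.0248] (array([716. , 334.6]), array([94.5, 42.3]), 38.42)
grey [  2 194  24 168 532] [ 18. 270.] HSV [30, 3, 95] zmed [0.2576 0.2633 0.3795] (array([451.7, 815.8]), array([419.9,  60.6]), 8.76)
grey [ 263  201  132  101 4099] [336. 253.] HSV [84, 6, 164] zmed [-0.0036  0.0057  0.0587] (array([536.2,  49.9]), array([323. , 220.5]), -69.05)
grey [  27  208   41  154 3543] [ 51. 288.] HSV [36, 21, 103] zmed [0.0135 0.0213 0.1364] (array([441. , 837.8]),
[... 1682 characters left out ...]
ay([713. , 268.4]), -39.23)
grey [ 57  62  21  23 324] [67. 73.] HSV [15, 21, 108] zmed [-0.5157 -0.461   0.2918] (array([-2053. ,   871.7]), array([347.6, 123.4]), -29.48)
tall 114 [[294.0, 185.0, 494.0, 136.0, 135.0], [297.0, 185.0, 504.0, 137.0, 139.0], [300.0, 185.0, 508.0, 145.0, 137.0], [296.0, 186.0, 505.0, 132.0, 139.0], [299.0, 186.0, 508.0, 140.0, 136.0], [302.0, 186.0, 516.0, 144.0, 137.0], [293.0, 187.0, 502.0, 123.0, 139.0], [296.0, 187.0, 505.0, 131.0, 136.0], [299.0, 187.0, 510.0, 138.0, 135.0], [302.0, 187.0, 518.0, 141.0, 136.0], [293.0, 188.0, 498.0, 128.0, 132.0], [296.0, 188.0, 508.0, 128.0, 136.0], [299.0, 188.0, 515.0, 131.0, 137.0], [302.0, 188.0, 524.0, 134.0, 139.0]]
```

View pics/topc.png

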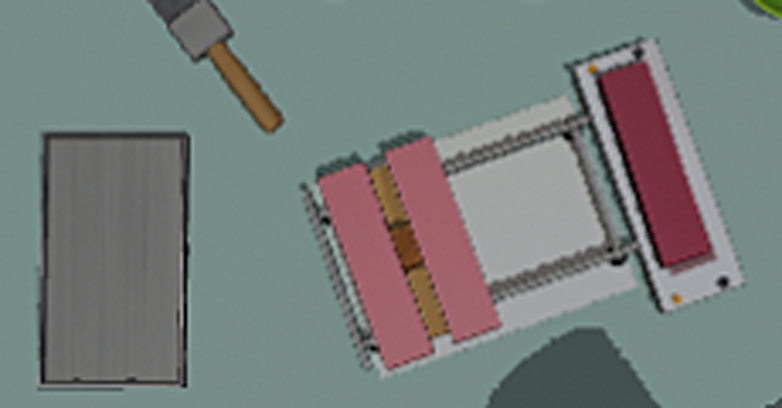

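>>> {"method": "apply_moves", "body": {
  "targets": [
    {"dp": [0.214,0.382,0.08],"yaw": 91},
    {"dp": [0.214,0.382,0.08],"yaw": 91},
    {"dp": [0.214,0.382,0.08],"yaw": 91},
    {"dp": [0.214,0.382,0.08],"yaw": 91},
    {"dp": [0.214,0.382,0.08],"yaw": 91},
    {"dp": [0.214,0.382,0.08],"yaw": 91},
    {"dp": [0.214,0.382,0.08],"yaw": 91},
    {"dp": [0.214,0.382,0.08],"yaw": 91},
    {"dp": [0.214,0.382,0.08],"yaw": 91},
    {"dp": [0.214,0.382,0.08],"yaw": 91},
    {"dp": [0.284,0.732,0.1],"yaw": 91},
    {"dp": [0.284,0.732,0.1],"yaw": 91},
    {"dp": [0.284,0.732,0.1],"yaw": 91},
    {"dp": [0.284,0.732,0.1],"yaw": 91},
    {"dp": [0.284,0.732,0.1],"yaw": 91},
    {"dp": [0.284,0.732,0.1],"yaw": 91},
    {"dp": [0.284,0.732,0.1],"yaw": 91},
    {"dp": [0.284,0.732,0.1],"yaw": 91},
    {"dp": [0.284,0.732,0.1],"yaw": 91},
    {"dp": [0.284,0.732,0.1],"yaw": 91}
  ],
  "grip": -1
}}

```text
time_s: 1.77
tcp_pos: [0.5205, 0.1042, 0.3481]
eef_rot: [180.0, 0.0, -68.4]
contact_force: [0.3, -0.8, -0.9]
gripper_width: 0.0874
gripper_force: 0.0
```

```bash
cat >> m.py <<'E'
from scipy.spatial.transform import Rotation as Ro
def wcap():
    s=get_state(); c=cap('wrist'); T=np.array(c['T_tool_cam'])
    A=np.eye(4); A[:3,:3]=Ro.from_euler('xyz',s['eef_rot'],degrees=True).as_matrix(); A[:3,3]=s['tcp_pos']
    M=A@T; c['R']=M[:3,:3].T; c['t']=-M[:3,:3].T@M[:3,3]; c['cam']=M[:3,3]; return c,s
E
python3 - <<'E'
from m import *
c,s=wcap(); np.savez('w1.npz',**c); save(c,'w1.png'); print(s['tcp_pos'],c['cam'],c['T_tool_cam'])
H,S,V,rose,W=segs(c)
k,l,st,ce=cv2.connectedComponentsWithStats(rose.astype(np.uint8),connectivity=4)
for i in range(1,k):
    if st[i,4]>1500:
        m=l==i; Z=W[m]; print(st[i],ce[i].round(),[int(np.median(q[m])) for q in(H,S,V)],np.percentile(Z[:,2],[5,50,95]).round(4))
E
```

```text
[0.52054388 0.10423795 0.34811602] [0.55177727 0.03002322 0.4855702 ] [[-5.09928652e-04 -9.54427045e-01 -2.98443892e-01  8.04429969e-02]
 [ 9.99999654e-01 -6.82841412e-04  4.75110528e-04 -1.69804813e-03]
 [-6.57248186e-04 -2.98443546e-01  9.54427063e-01 -1.37488335e-01]
 [ 0.00000000e+00  0.00000000e+00  0.00000000e+00  1.00000000e+00]]
[ 242    2  165   56 7996] [323.  29.] [173, 127, 147] [0.0749 0.0923 0.0938]
[ 250  182  144   41 5535] [321. 202.] [176, 86, 118] [0.0769 0.0911 0.0925]
[ 254  228  138   41 4143] [323. 252.] [176, 87, 180] [0.0894 0.0912 0.0925]
```

View pics/w1.png

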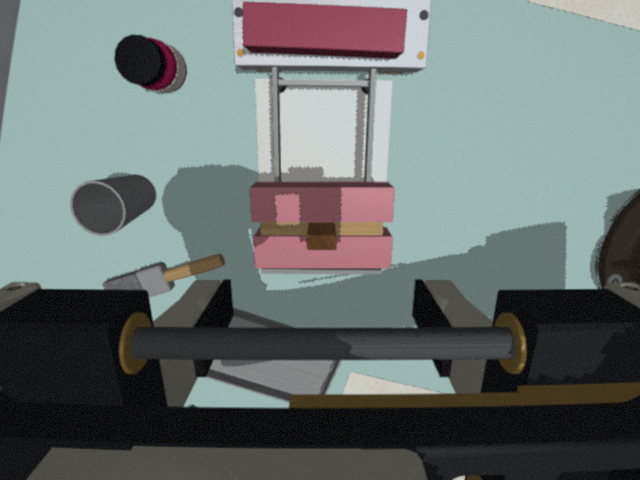

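The wrist view shows the fresh prism at (323,25), the rails at columns 277 and 371, and prism_last at (321,203). prism_first is at (323,250), and the spacer grip is between them at (322,235).

```bash
cat > e.py <<'E'
from m import *
def meas(c):
    H,S,V,rose,W=segs(c); out={}
    k,l,st,ce=cv2.connectedComponentsWithStats((rose&(W[...,2]>.086)).astype(np.uint8),connectivity=4)
    for i in range(1,k):
        if st[i,4]>1500:
            m=l==i; print('prism',ce[i].round(),rect(pts(c,m,.0905)),'range',rect(W[m]))
    b=(W[...,2]>.12)&(W[...,2]<.15)&(abs(W[...,0]-.54)<.12)&(abs(W[...,1]-.08)<.16)
    k,l,st,ce=cv2.connectedComponentsWithStats(b.astype(np.uint8))
    for i in range(1,k):
        if st[i,4]>60: print('grip top',ce[i].round(),st[i],W[l==i][:,2].mean(),rect(pts(c,l==i,.138)))
    return H,S,V,rose,W
E
python3 - <<'E'
from e import *
c=dict(np.load('w1.npz')); H,S,V,rose,W=meas(c)
# rails by row profile, z .05 ; sides of rails: W z in .044-.056 & not rose
th=np.radians(21.5)
for row in(95,110,125,140,155):
    m=(W[row,:,2]>.042)&(W[row,:,2]<.058); u=np.nonzero(m)[0]; u=u[(u>255)&(u<395)]
    P=world(c,u,np.full(len(u),row),.05)*1000
    L,Rr=P[u<325],P[u>=325]
    print(row,u.min(),u.max(),L.mean(0).round(1),Rr.mean(0).round(1),len(L),len(Rr),((L.mean(0)+Rr.mean(0))/2).round(1))
# mould top
m=(S<40)&(V>150)&(W[...,2]>.044)&(W[...,2]<.058); m[80:]=0
print('mould',rect(pts(c,m,.051)))
# spacer blade
hb=(H>8)&(H<25)&(S>90)&(W[...,2]>.08)&(W[...,2]<.095); hb[:215]=0;hb[240:]=0;hb[:,:240]=0;hb[:,400:]=0
print('blade',hb.sum(),rect(pts(c,hb,.088)))
E
```

```text
prism [323.  27.] (array([583.3, -53.3]), array([159.9,  41.1]), 19.26) range (array([571.9, -20.9]), array([159.4, 109.5]), 19.3)
prism [321. 203.] (array([520.3, 111.9]), array([158.4,  42. ]), 21.3) range (array([532.8,  81. ]), array([158.3, 108.7]), 21.95)
prism [323. 252.] (array([498.7, 163. ]), array([158.7,  40.7]), 21.57) range (array([521.1, 106. ]), array([163.8, 158.6]), -68.52)
grip top [321. 239.] [307 229  30  21 588] 0.13678530235079223 (array([510.7, 135.8]), array([29.4, 21.2]), 21.57)
95 272 374 [612.6  22.7  50. ] [510.6 -17.7  50. ] 6 6 [561.6   2.5  50. ]
110 273 374 [606.1  37.5  50. ] [504.1  -2.8  50. ] 6 6 [555.1  17.4  50. ]
125 273 373 [600.6  53.1  50. ] [498.   12.5  50. ] 6 5 [549.3  32.8  50. ]
140 273 372 [594.9  69.1  50. ] [492.8  28.7  50. ] 6 6 [543.8  48.9  50. ]
155 274 371 [588.   84.9  50. ] [487.   44.9  50. ] 6 6 [537.5  64.9  50. ]
mould (array([574.6, -53.3]), array([213.1,  79.8]), 21.67)
blade 1211 (array([509.4, 139.2]), array([139.2,  15.5]), 21.57)
```

>>> {"method": "apply_moves", "body": {
  "targets": [
    {"dp": [-0.01,0.038,-0.03],"yaw": 0},
    {"dp": [-0.01,0.038,-0.06],"yaw": 0},
    {"dp": [-0.01,0.038,-0.09],"yaw": 0},
    {"dp": [-0.01,0.038,-0.12],"yaw": 0},
    {"dp": [-0.01,0.038,-0.14],"yaw": 0},
    {"dp": [-0.01,0.038,-0.15],"yaw": 0},
    {"dp": [-0.01,0.038,-0.15],"yaw": 0},
    {"dp": [-0.01,0.038,-0.15],"yaw": 0}
  ]
}}

```text
time_s: 2.48
tcp_pos: [0.5101, 0.1373, 0.199]
eef_rot: [180.0, -0.0, -68.6]
contact_force: [1.0, 0.4, 1.4]
gripper_width: 0.0874
gripper_force: 0.0
```

>>> {"method": "apply_moves", "body": {
  "targets": [
    {"dp": [0,0.001,-0.03],"yaw": 0},
    {"dp": [0,0.001,-0.055],"yaw": 0},
    {"dp": [0,0.001,-0.072],"yaw": 0},
    {"dp": [0,0.001,-0.08],"yaw": 0},
    {"dp": [0,0.001,-0.08],"yaw": 0},
    {"dp": [0,0.001,-0.08],"yaw": 0}
  ]
}}

```text
time_s: 2.98
tcp_pos: [0.5107, 0.1389, 0.1199]
eef_rot: [-179.9, -0.0, -68.5]
contact_force: [-0.6, -0.3, 0.4]
gripper_width: 0.0876
gripper_force: 0.0
```

>>> {"method": "apply_moves", "body": {
  "targets": [
    {"dp": [0,0,0],"yaw": 0},
    {"dp": [0,0,0],"yaw": 0},
    {"dp": [0,0,0],"yaw": 0},
    {"dp": [0,0,0],"yaw": 0},
    {"dp": [0,0,0],"yaw": 0},
    {"dp": [0,0,0],"yaw": 0},
    {"dp": [0,0,0],"yaw": 0},
    {"dp": [0,0,0],"yaw": 0},
    {"dp": [0,0,0],"yaw": 0},
    {"dp": [0,0,0],"yaw": 0}
  ],
  "grip": 1,
  "squeeze": 15
}}

```text
time_s: 3.82
tcp_pos: [0.5097, 0.1385, 0.1185]
eef_rot: [180.0, -0.0, -68.6]
contact_force: [-0.9, -0.7, 0.7]
gripper_width: 0.0301
gripper_force: 15.0
```

>>> {"method": "apply_moves", "body": {
  "targets": [
    {"dp": [0,0,0.005],"yaw": 0},
    {"dp": [0,0,0.012],"yaw": 0},
    {"dp": [0,0,0.02],"yaw": 0},
    {"dp": [0,0,0.03],"yaw": 0},
    {"dp": [0,0,0.04],"yaw": 0},
    {"dp": [0,0,0.05],"yaw": 0},
    {"dp": [0,0,0.058],"yaw": 0},
    {"dp": [0,0,0.058],"yaw": 0},
    {"dp": [0,0,0.058],"yaw": 0}
  ]
}}

```text
time_s: 4.57
tcp_pos: [0.5099, 0.1387, 0.1772]
eef_rot: [-179.9, 0.0, -68.6]
contact_force: [-0.5, -0.2, -1.1]
gripper_width: 0.03
gripper_force: 15.0
```

Run:
```python
from e import *
c,s=wcap(); np.savez('w2.npz',**c); print(s['gripper_width'],s['tcp_pos']); meas(c)
t=cap('top'); H,S,V,rose,W=segs(t)
for m in [(W[...,2]>.084)&rose]:
    k,l,st,ce=cv2.connectedComponentsWithStats(m.astype(np.uint8),connectivity=4)
    for i in range(1,k):
        if st[i,4]>150: print(ce[i].round(),rect(pts(t,l==i,.0905)))
```

```text
0.03002801043059826 [0.50991435 0.13867185 0.1772038 ]
prism [325. 206.] (array([520.4, 111.5]), array([158.9,  40.8]), 21.42) range (array([526. ,  97.4]), array([158.9,  72.3]), 21.86)
grip top [323. 270.] [ 185  254  276   36 7675] 0.13942896211270897 (array([513., 135.]), array([147.4,  20.2]), 21.42)
[367. 238.] (array([581.6, -55.1]), array([158.6,  39.3]), 19.45)
```

>>> {"method": "apply_moves", "body": {
  "targets": [
    {"dp": [0.005,-0.0127,0],"yaw": 0},
    {"dp": [0.011,-0.028,0],"yaw": 0},
    {"dp": [0.016,-0.041,0],"yaw": 0},
    {"dp": [0.021,-0.0535,0],"yaw": 0},
    {"dp": [0.021,-0.0535,0],"yaw": 0},
    {"dp": [0.021,-0.0535,0],"yaw": 0},
    {"dp": [0.021,-0.0535,-0.015],"yaw": 0},
    {"dp": [0.021,-0.0535,-0.03],"yaw": 0},
    {"dp": [0.021,-0.0535,-0.042],"yaw": 0},
    {"dp": [0.021,-0.0535,-0.05],"yaw": 0},
    {"dp": [0.021,-0.0535,-0.054],"yaw": 0},
    {"dp": [0.021,-0.0535,-0.0565],"yaw": 0},
    {"dp": [0.021,-0.0535,-0.0575],"yaw": 0},
    {"dp": [0.021,-0.0535,-0.0575],"yaw": 0},
    {"dp": [0.021,-0.0535,-0.0575],"yaw": 0}
  ]
}}

```text
time_s: 5.92
tcp_pos: [0.5311, 0.0852, 0.1196]
eef_rot: [-179.9, 0.0, -68.5]
contact_force: [-0.6, -0.2, -1.1]
gripper_width: 0.03
gripper_force: 15.0
```

>>> {"method": "apply_moves", "body": {
  "targets": [
    {"dp": [0,0,-0.0005],"yaw": 0},
    {"dp": [0,0,-0.001],"yaw": 0},
    {"dp": [0,0,-0.001],"yaw": 0},
    {"dp": [0,0,-0.001],"yaw": 0}
  ]
}}

```text
time_s: 6.25
tcp_pos: [0.531, 0.0851, 0.1185]
eef_rot: [-180.0, 0.0, -68.6]
contact_force: [0.1, 0.4, 3.1]
gripper_width: 0.0301
gripper_force: 15.0
```

>>> {"method": "apply_moves", "body": {
  "targets": [
    {"dp": [0,0,0],"yaw": 0},
    {"dp": [0,0,0],"yaw": 0},
    {"dp": [0,0,0],"yaw": 0},
    {"dp": [0,0,0],"yaw": 0},
    {"dp": [0,0,0],"yaw": 0},
    {"dp": [0,0,0],"yaw": 0},
    {"dp": [0,0,0],"yaw": 0},
    {"dp": [0,0,0.02],"yaw": 0},
    {"dp": [0,0,0.05],"yaw": 0},
    {"dp": [0,0,0.09],"yaw": 0},
    {"dp": [0,0,0.13],"yaw": 0},
    {"dp": [0.01,-0.02,0.17],"yaw": 0},
    {"dp": [0.02,-0.05,0.21],"yaw": 0},
    {"dp": [0.03,-0.07,0.23],"yaw": 0},
    {"dp": [0.03,-0.07,0.23],"yaw": 0},
    {"dp": [0.03,-0.07,0.23],"yaw": 0},
    {"dp": [0.03,-0.07,0.23],"yaw": 0}
  ],
  "grip": -1
}}

```text
time_s: 7.67
tcp_pos: [0.5604, 0.0149, 0.3475]
eef_rot: [180.0, 0.0, -68.6]
contact_force: [0.5, 0.0, -1.0]
gripper_width: 0.0874
gripper_force: 0.0
```

Run:
```python
from e import *
c,s=wcap(); np.savez('w3.npz',**c); save(c,'w3.png'); print(s['gripper_width'],s['tcp_pos'],s['eef_rot']); H,S,V,rose,W=meas(c)
hb=(H>8)&(H<25)&(S>90)&(W[...,2]>.08)&(W[...,2]<.096)
k,l,st,ce=cv2.connectedComponentsWithStats(hb.astype(np.uint8))
for i in range(1,k):
    if st[i,4]>150: print('blade',st[i],rect(pts(c,l==i,.088)))
```

```text
0.08735318023154794 [0.56038584 0.01485342 0.34750297] [ 1.79973756e+02  3.73120021e-02 -6.86153335e+01]
prism [327. 129.] (array([583.5, -54.4]), array([159.5,  39.6]), 19.35) range (array([583.5, -54.3]), array([159. ,  39.5]), 19.3)
prism [325. 285.] (array([520.6, 111.4]), array([158.6,  40.6]), 21.32) range (array([550. ,  34.8]), array([205.7, 158.6]), -68.91)
prism [326. 319.] (array([502.1, 154.8]), array([158.9,  26.7]), 21.32) range (array([541.6,  52.4]), array([244.7, 158.9]), -68.95)
grip top [324. 275.] [310 265  29  21 584] 0.13612387195979553 (array([533.8,  82. ]), array([29.4, 22.6]), 21.32)
blade [ 265  252  119   17 1571] (array([532.5,  84.6]), array([139.6,  20.2]), 21.33)
```

View pics/w3.png

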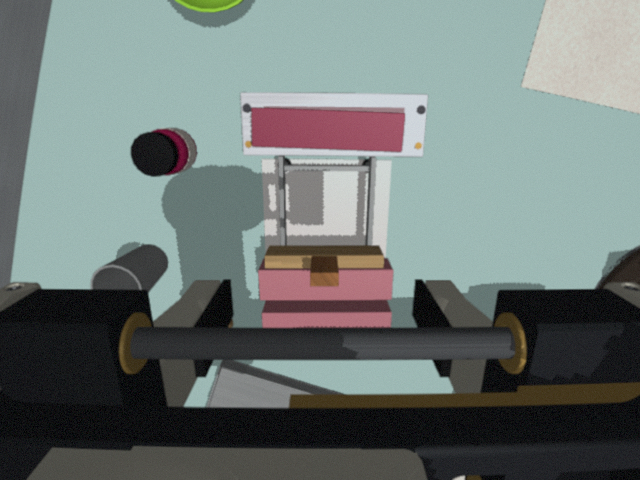

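>>> {"method": "apply_moves", "body": {
  "targets": [
    {"dp": [0.014,-0.038,-0.01],"yaw": 0},
    {"dp": [0.027,-0.075,-0.02],"yaw": 0},
    {"dp": [0.041,-0.114,-0.03],"yaw": 0},
    {"dp": [0.041,-0.114,-0.05],"yaw": 0},
    {"dp": [0.041,-0.114,-0.09],"yaw": 0},
    {"dp": [0.041,-0.114,-0.13],"yaw": 0},
    {"dp": [0.041,-0.114,-0.17],"yaw": 0},
    {"dp": [0.041,-0.114,-0.2],"yaw": 0},
    {"dp": [0.041,-0.114,-0.225],"yaw": 0},
    {"dp": [0.041,-0.114,-0.245],"yaw": 0},
    {"dp": [0.041,-0.114,-0.258],"yaw": 0},
    {"dp": [0.041,-0.114,-0.266],"yaw": 0},
    {"dp": [0.041,-0.114,-0.266],"yaw": 0},
    {"dp": [0.041,-0.114,-0.266],"yaw": 0},
    {"dp": [0.041,-0.114,-0.266],"yaw": 0}
  ]
}}

```text
time_s: 8.97
tcp_pos: [0.6022, -0.0987, 0.0828]
eef_rot: [-179.9, -0.0, -68.5]
contact_force: [1.3, -0.2, 0.0]
gripper_width: 0.0873
gripper_force: 0.0
```

>>> {"method": "apply_moves", "body": {
  "targets": [
    {"dp": [-0.0015,0.0037,0],"yaw": 0},
    {"dp": [-0.0029,0.0074,0],"yaw": 0},
    {"dp": [-0.0044,0.0112,0],"yaw": 0},
    {"dp": [-0.0055,0.014,0],"yaw": 0},
    {"dp": [-0.0066,0.0168,0],"yaw": 0},
    {"dp": [-0.0077,0.0196,0],"yaw": 0},
    {"dp": [-0.0088,0.0223,0],"yaw": 0},
    {"dp": [-0.0099,0.0251,0],"yaw": 0},
    {"dp": [-0.011,0.0279,0],"yaw": 0},
    {"dp": [-0.0117,0.0298,0],"yaw": 0},
    {"dp": [-0.0117,0.0298,0],"yaw": 0},
    {"dp": [-0.0117,0.0298,0],"yaw": 0}
  ]
}}

```text
time_s: 9.97
tcp_pos: [0.5898, -0.0689, 0.0818]
eef_rot: [180.0, 0.0, -68.6]
contact_force: [1.4, -1.2, 0.5]
gripper_width: 0.0877
gripper_force: 0.6
```

Run:
```python
from e import *
c,s=wcap(); print(s['contact_force'],s['tcp_pos'],s['eef_rot']); meas(c)
t=cap('top'); H,S,V,rose,W=segs(t)
k,l,st,ce=cv2.connectedComponentsWithStats(((W[...,2]>.084)&rose).astype(np.uint8),connectivity=4)
for i in range(1,k):
    if st[i,4]>100: print(ce[i].round(),st[i,4],rect(pts(t,l==i,.0905)))
```

```text
[ 1.41566255 -1.22240563  0.50142464] [ 0.58976032 -0.06886     0.08182229] [ 1.79983397e+02  2.79376043e-02 -6.85574643e+01]
prism [309. 381.] (array([582.9, -41.9]), array([119.9,  26.4]), 21.77) range (array([576.9, -71.9]), array([132.8, 101.9]), 84.15)
grip top [148. 320.] [139 310  15  17 123] 0.13360122451747525 (array([645.7, -82. ]), array([4.7, 3.8]), -68.63)
grip top [148. 374.] [ 113  329   85   77 3709] 0.13892857519976765 (array([640.6, -65.3]), array([25.5, 21.9]), -88.4)
grip top [484. 477.] [465 474  42   6 198] 0.1420349216441964 (array([536., -65.]), array([13. ,  2.2]), 19.05)
[364. 255.] 205 (array([532.9, -49.8]), array([73.7, 24.7]), 20.66)
[281. 272.] 125 (array([479.7, 170.2]), array([76.6, 15.4]), 18.93)
```

>>> {"method": "apply_moves", "body": {
  "targets": [
    {"dp": [-0.0009,0.0023,0],"yaw": 0},
    {"dp": [-0.0022,0.0056,0],"yaw": 0},
    {"dp": [-0.004,0.0102,0],"yaw": 0},
    {"dp": [-0.0058,0.0149,0],"yaw": 0},
    {"dp": [-0.0077,0.0196,0],"yaw": 0},
    {"dp": [-0.0095,0.0242,0],"yaw": 0},
    {"dp": [-0.0113,0.0288,0],"yaw": 0},
    {"dp": [-0.0131,0.0335,0],"yaw": 0},
    {"dp": [-0.015,0.0381,0],"yaw": 0},
    {"dp": [-0.0168,0.0428,0],"yaw": 0},
    {"dp": [-0.0186,0.0474,0],"yaw": 0},
    {"dp": [-0.0204,0.0521,0],"yaw": 0},
    {"dp": [-0.0223,0.0568,0],"yaw": 0},
    {"dp": [-0.0241,0.0614,0],"yaw": 0},
    {"dp": [-0.0259,0.066,0],"yaw": 0},
    {"dp": [-0.0277,0.0707,0],"yaw": 0},
    {"dp": [-0.0296,0.0754,0],"yaw": 0},
    {"dp": [-0.0307,0.0782,0],"yaw": 0},
    {"dp": [-0.031,0.0791,0],"yaw": 0},
    {"dp": [-0.031,0.0791,0],"yaw": 0}
  ]
}}

```text
time_s: 11.73
tcp_pos: [0.559, 0.0103, 0.0821]
eef_rot: [-180.0, 0.0, -68.5]
contact_force: [-0.1, -0.4, 0.1]
gripper_width: 0.0876
gripper_force: 0.0
```

>>> {"method": "apply_moves", "body": {
  "targets": [
    {"dp": [0.002,-0.005,0],"yaw": 0},
    {"dp": [0.007,-0.019,0],"yaw": 0},
    {"dp": [0.014,-0.037,0.01],"yaw": 0},
    {"dp": [0.014,-0.037,0.04],"yaw": 0},
    {"dp": [0.014,-0.037,0.08],"yaw": 0},
    {"dp": [0.014,-0.037,0.12],"yaw": 0},
    {"dp": [0.014,-0.037,0.16],"yaw": 0},
    {"dp": [0.01,-0.02,0.2],"yaw": 0},
    {"dp": [0,0,0.23],"yaw": 0},
    {"dp": [0,0.01,0.25],"yaw": 0},
    {"dp": [0,0.01,0.25],"yaw": 0},
    {"dp": [0,0.01,0.25],"yaw": 0},
    {"dp": [0,0.01,0.25],"yaw": 0}
  ]
}}

```text
time_s: 12.82
tcp_pos: [0.5587, 0.0197, 0.3313]
eef_rot: [180.0, 0.0, -68.6]
contact_force: [-0.5, -0.2, -1.0]
gripper_width: 0.088
gripper_force: 0.0
```

Run:
```python
from e import *
c,s=wcap(); np.savez('w4.npz',**c); save(c,'w4.png');print(s['tcp_pos'],s['eef_rot']); meas(c)
```

```text
[0.55873778 0.01965907 0.33134684] [ 1.79957420e+02  3.19798421e-02 -6.85665925e+01]
prism [328. 220.] (array([546.7,  38.2]), array([158.6,  40.3]), 21.38) range (array([5.615e+02, 2.000e-01]), array([158.7, 122.7]), 21.3)
prism [325. 287.] (array([520.2, 112.2]), array([158.5,  42.2]), 21.85) range (array([549.2,  37.4]), array([201., 158.]), -68.79)
prism [327. 321.] (array([502.8, 152.4]), array([158.9,  21.7]), 21.34) range (array([542. ,  52.7]), array([234.9, 158.6]), -68.61)
grip top [324. 277.] [310 266  30  23 655] 0.13601042702342037 (array([533.5,  82. ]), array([29.1, 23.8]), 21.36)
```

View pics/w4.png

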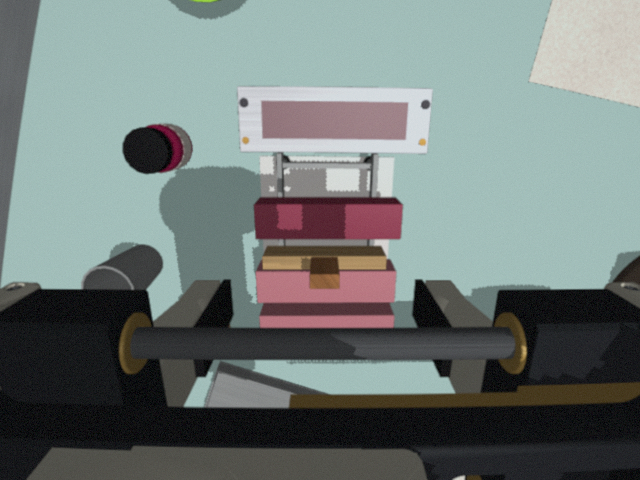

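>>> {"method": "apply_moves", "body": {
  "targets": [
    {"dp": [0.007,-0.029,-0.03],"yaw": 0},
    {"dp": [0.007,-0.029,-0.07],"yaw": 0},
    {"dp": [0.007,-0.029,-0.11],"yaw": 0},
    {"dp": [0.007,-0.029,-0.15],"yaw": 0},
    {"dp": [0.007,-0.029,-0.185],"yaw": 0},
    {"dp": [0.007,-0.029,-0.215],"yaw": 0},
    {"dp": [0.007,-0.029,-0.24],"yaw": 0},
    {"dp": [0.007,-0.029,-0.25],"yaw": 0},
    {"dp": [0.007,-0.029,-0.25],"yaw": 0},
    {"dp": [0.004,-0.019,-0.25],"yaw": 0},
    {"dp": [0,-0.01,-0.25],"yaw": 0},
    {"dp": [0,0.01,-0.25],"yaw": 0}
  ]
}}

```text
time_s: 13.87
tcp_pos: [0.5587, 0.0295, 0.0835]
eef_rot: [-179.9, -0.0, -68.6]
contact_force: [0.1, -2.0, -1.3]
gripper_width: 0.088
gripper_force: 0.9
```

That last row was written wrong: it pushed 18.6 mm with a 7 mm sideways component, still short of the spacer. I'll back off and look before the final push.

>>> {"method": "apply_moves", "body": {
  "targets": [
    {"dp": [0.001,-0.003,0],"yaw": 0},
    {"dp": [0.007,-0.019,0],"yaw": 0},
    {"dp": [0.011,-0.028,0.01],"yaw": 0},
    {"dp": [0.011,-0.028,0.04],"yaw": 0},
    {"dp": [0.011,-0.028,0.08],"yaw": 0},
    {"dp": [0.011,-0.028,0.12],"yaw": 0},
    {"dp": [0.011,-0.028,0.16],"yaw": 0},
    {"dp": [0.005,-0.02,0.2],"yaw": 0},
    {"dp": [0,-0.01,0.23],"yaw": 0},
    {"dp": [0,-0.01,0.25],"yaw": 0},
    {"dp": [0,-0.01,0.25],"yaw": 0},
    {"dp": [0,-0.01,0.25],"yaw": 0},
    {"dp": [0,-0.01,0.25],"yaw": 0}
  ]
}}

```text
time_s: 14.95
tcp_pos: [0.5585, 0.0202, 0.3326]
eef_rot: [-179.9, 0.0, -68.5]
contact_force: [-0.6, -0.4, -0.1]
gripper_width: 0.0878
gripper_force: 0.0
```

Run:
```python
from e import *
c,s=wcap(); np.savez('w5.npz',**c); save(c,'w5.png');print(s['tcp_pos'],s['eef_rot']); H,S,V,rose,W=meas(c)
# gap profile in u_y between fresh top front edge and blade / last
uy=np.array([-.365,.931]); ux=np.array([.931,.365])
for u in (280,300,350,370):
    v=np.arange(180,300); P=world(c,np.full(len(v),u),v,.0895)[:,:2]*1000@uy
    m=rose[v,u]&(W[v,u,2]>.086); e=np.flatnonzero(np.diff(m.astype(int)))
    print(u,[(int(v[i]),round(float(P[i]+P[i+1])/2,1)) for i in e])
```

```text
[0.55847424 0.02023342 0.33259952] [-1.79929488e+02  2.49748347e-02 -6.85352238e+01]
prism [322. 239.] (array([545.2,  61.9]), array([158.7,  41.7]), 21.45) range (array([564.7,  14.3]), array([158.9, 145.3]), 22.37)
prism [326. 287.] (array([520. , 113.1]), array([158.5,  42.9]), 21.45) range (array([550.5,  38.6]), array([201.1, 158. ]), -67.72)
prism [327. 320.] (array([502.5, 153.7]), array([158.9,  21.8]), 21.44) range (array([542.1,  53.7]), array([235.2, 158.7]), -68.43)
grip top [324. 278.] [310 267  30  22 642] 0.1360090524010021 (array([533.2,  83.7]), array([29.2, 22.8]), 21.45)
280 [(221, -161.4), (256, -120.7), (270, -103.7)]
300 [(220, -162.5), (256, -120.7), (270, -103.7)]
350 [(220, -162.6), (256, -120.8), (269, -105.0)]
370 [(220, -162.6), (256, -120.8), (269, -105.0)]
```

View pics/w5.png

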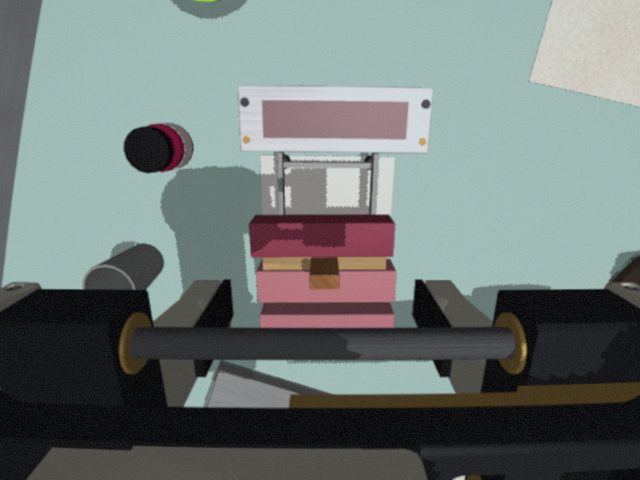

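The w5 view shows the fresh prism at (322,237), square at 21.4° and against the blade. The gap is about 16–17 mm and the centre offset about -56.5 mm, so it is snug. Next I grasp the spacer.

>>> {"method": "apply_moves", "body": {
  "targets": [
    {"dp": [-0.01,0.02,-0.02],"yaw": 0},
    {"dp": [-0.019,0.045,-0.04],"yaw": 0},
    {"dp": [-0.028,0.066,-0.06],"yaw": 0},
    {"dp": [-0.028,0.066,-0.08],"yaw": 0},
    {"dp": [-0.028,0.066,-0.11],"yaw": 0},
    {"dp": [-0.028,0.066,-0.14],"yaw": 0},
    {"dp": [-0.028,0.066,-0.17],"yaw": 0},
    {"dp": [-0.028,0.066,-0.195],"yaw": 0},
    {"dp": [-0.028,0.066,-0.208],"yaw": 0},
    {"dp": [-0.028,0.066,-0.214],"yaw": 0},
    {"dp": [-0.028,0.066,-0.214],"yaw": 0},
    {"dp": [-0.028,0.066,-0.214],"yaw": 0}
  ]
}}

```text
time_s: 16.0
tcp_pos: [0.5311, 0.0859, 0.1181]
eef_rot: [180.0, -0.0, -68.5]
contact_force: [0.1, 0.5, 0.6]
gripper_width: 0.0873
gripper_force: 0.0
```

>>> {"method": "apply_moves", "body": {
  "targets": [
    {"dp": [0,0,0],"yaw": 0},
    {"dp": [0,0,0],"yaw": 0},
    {"dp": [0,0,0],"yaw": 0},
    {"dp": [0,0,0],"yaw": 0},
    {"dp": [0,0,0],"yaw": 0},
    {"dp": [0,0,0],"yaw": 0},
    {"dp": [0,0,0],"yaw": 0},
    {"dp": [0,0,0],"yaw": 0},
    {"dp": [0,0,0],"yaw": 0},
    {"dp": [0,0,0],"yaw": 0}
  ],
  "grip": 1,
  "squeeze": 15
}}

```text
time_s: 16.83
tcp_pos: [0.531, 0.0859, 0.118]
eef_rot: [180.0, 0.0, -68.6]
contact_force: [-0.4, -0.1, 0.1]
gripper_width: 0.0298
gripper_force: 15.0
```

>>> {"method": "apply_moves", "body": {
  "targets": [
    {"dp": [0,0,0.004],"yaw": 0},
    {"dp": [0,0,0.009],"yaw": 0},
    {"dp": [0,0,0.015],"yaw": 0},
    {"dp": [0,0,0.022],"yaw": 0},
    {"dp": [0,0,0.03],"yaw": 0},
    {"dp": [0,0,0.04],"yaw": 0},
    {"dp": [0,0,0.055],"yaw": 0},
    {"dp": [0,0,0.075],"yaw": 0},
    {"dp": [0,0,0.1],"yaw": 0},
    {"dp": [0,0,0.1],"yaw": 0},
    {"dp": [0,0,0.1],"yaw": 0}
  ]
}}

```text
time_s: 17.75
tcp_pos: [0.5319, 0.0863, 0.2205]
eef_rot: [-179.8, 0.0, -68.6]
contact_force: [-0.5, 0.2, -2.1]
gripper_width: 0.0295
gripper_force: 15.0
```

Run:
```python
from e import *
t=cap('top'); np.savez('t6.npz',**t); H,S,V,rose,W=segs(t)
k,l,st,ce=cv2.connectedComponentsWithStats(((W[...,2]>.08)&rose).astype(np.uint8),connectivity=4)
for i in range(1,k):
    if st[i,4]>100: print(ce[i].round(),st[i,4],rect(pts(t,l==i,.0905)))
c,s=wcap();print(s['gripper_width']);meas(c)
```

```text
[307. 279.] 108 (array([467.4, 102.6]), array([57.8, 17.7]), 21.75)
[292. 286.] 288 (array([448.2, 144. ]), array([54.6, 38.7]), 21.79)
0.03027347481423178
prism [319. 195.] (array([545.2,  62.1]), array([159. ,  40.2]), 21.43) range (array([551.3,  46.9]), array([159. ,  73.3]), 21.85)
prism [327. 246.] (array([526.5,  96.7]), array([158.5,   9.1]), 21.43) range (array([523.6,  90.2]), array([124.5, 122.8]), 71.41)
```

>>> {"method": "apply_moves", "body": {
  "targets": [
    {"dp": [-0.004,0.03,0],"yaw": 0},
    {"dp": [-0.008,0.065,0],"yaw": -4},
    {"dp": [-0.012,0.1,0],"yaw": -8},
    {"dp": [-0.016,0.14,0],"yaw": -12},
    {"dp": [-0.02,0.18,0],"yaw": -16},
    {"dp": [-0.024,0.22,0],"yaw": -20},
    {"dp": [-0.026,0.255,0],"yaw": -20},
    {"dp": [-0.028,0.285,0],"yaw": -20},
    {"dp": [-0.028,0.301,0],"yaw": -20},
    {"dp": [-0.028,0.301,0],"yaw": -20},
    {"dp": [-0.028,0.301,-0.03],"yaw": -20},
    {"dp": [-0.028,0.301,-0.06],"yaw": -20},
    {"dp": [-0.028,0.301,-0.09],"yaw": -20},
    {"dp": [-0.028,0.301,-0.115],"yaw": -20},
    {"dp": [-0.028,0.301,-0.132],"yaw": -20},
    {"dp": [-0.028,0.301,-0.141],"yaw": -20},
    {"dp": [-0.028,0.301,-0.145],"yaw": -20},
    {"dp": [-0.028,0.301,-0.147],"yaw": -20},
    {"dp": [-0.028,0.301,-0.147],"yaw": -20},
    {"dp": [-0.028,0.301,-0.147],"yaw": -20}
  ]
}}

```text
time_s: 19.52
tcp_pos: [0.5036, 0.3874, 0.0722]
eef_rot: [-179.9, 0.1, -88.6]
contact_force: [0.1, 1.3, -0.2]
gripper_width: 0.0301
gripper_force: 15.0
```

>>> {"method": "apply_moves", "body": {
  "targets": [
    {"dp": [0,0,0],"yaw": 0},
    {"dp": [0,0,0],"yaw": 0},
    {"dp": [0,0,0],"yaw": 0},
    {"dp": [0,0,0],"yaw": 0},
    {"dp": [0,0,0],"yaw": 0},
    {"dp": [0,0,0],"yaw": 0},
    {"dp": [0,0,0],"yaw": 0},
    {"dp": [0,0,0.02],"yaw": 0},
    {"dp": [0,0,0.05],"yaw": 0},
    {"dp": [0,0,0.09],"yaw": 0},
    {"dp": [0,0,0.13],"yaw": 0},
    {"dp": [0,0,0.17],"yaw": 0},
    {"dp": [0,0,0.21],"yaw": 0},
    {"dp": [0.02,-0.04,0.24],"yaw": 10},
    {"dp": [0.035,-0.08,0.26],"yaw": 20},
    {"dp": [0.05,-0.12,0.26],"yaw": 20},
    {"dp": [0.05,-0.16,0.26],"yaw": 20},
    {"dp": [0.05,-0.16,0.26],"yaw": 20},
    {"dp": [0.05,-0.16,0.26],"yaw": 20},
    {"dp": [0.05,-0.16,0.26],"yaw": 20}
  ],
  "grip": -1
}}

```text
time_s: 21.18
tcp_pos: [0.5532, 0.226, 0.3314]
eef_rot: [-180.0, 0.0, -68.7]
contact_force: [0.6, -0.5, 0.0]
gripper_width: 0.0877
gripper_force: 0.0
```

Run:
```python
from e import *
c,s=wcap(); np.savez('w7.npz',**c); print(s['tcp_pos']);meas(c)
t=cap('top'); save(t,'t7.png'); H,S,V,rose,W=segs(t)
k,l,st,ce=cv2.connectedComponentsWithStats(((W[...,2]>.08)&rose).astype(np.uint8),connectivity=4)
for i in range(1,k):
    if st[i,4]>100: print(ce[i].round(),st[i,4],rect(pts(t,l==i,.0905)))
a=t['image'][150:350,150:420]; b=c['image']
im=np.hstack([cv2.resize(a,(440,326)),cv2.resize(b,(360,270))] if 0 else [cv2.resize(a,(440,326)),cv2.resize(b,(360,326))]); cv2.imwrite('pics/f.png',im[:,:,::-1])
```

```text
[0.55316217 0.22600828 0.33137415]
prism [394.  48.] (array([544.7,  63.4]), array([159.2,  40.6]), 21.65) range (array([536. ,  85.3]), array([159.2,  87.7]), 21.76)
prism [396. 109.] (array([519.7, 113.4]), array([158.7,  39.2]), 22.04) range (array([519.7, 113.3]), array([158.7,  39.2]), 22.03)
prism [394. 165.] (array([498.6, 164.2]), array([158.9,  39.9]), 21.35) range (array([502.6, 153.9]), array([158.9,  62.9]), 21.1)
[324. 251.] 859 (array([543.4,  61. ]), array([159.2,  39.2]), 21.61)
[304. 260.] 857 (array([518.4, 111.6]), array([159.3,  38.8]), 21.77)
[286. 269.] 789 (array([497. , 162.9]), array([159.2,  38.7]), 21.35)
```

View pics/f.png

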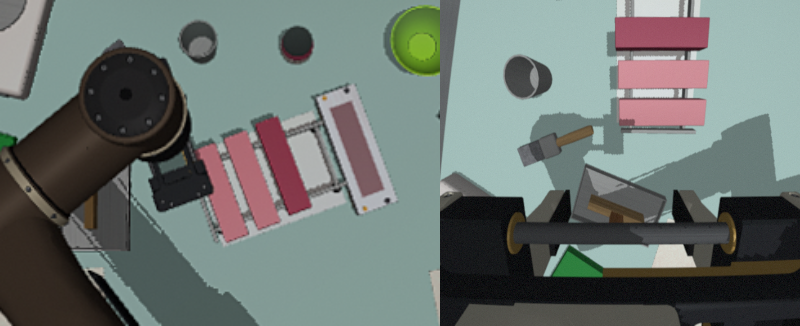

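The final views show three square prisms with even gaps of about 56 mm pitch, and the spacer standing in the steel tray. The arm is clear of everything.

```bash
python3 -c "
from plant import r
print(r.close_job())"
```

```text
the job is handed in; nothing more can be done
None
```

The job is handed in: before hand-in I measured the fresh prism about 56 mm from the nearer cured one (target 56.5) and square to it within 0.5°. The spacer is in the steel tray and the bystanders weren't touched; the hand-in call returned no verdict.

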